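# Load the reagent carrier in lane order

### The job

Move the four reagent bottles from the pucks on the delivery lane into the four bays of the reagent carrier, keeping their order: the bottle next to the lane's stop gate goes into the bay next to the carrier's handle, the one behind it into the next bay, and so on to the last. Keep the bottles upright and set each one down in its bay rather than dropping it, so that all four finish standing flat on the bay floors.

Things in the scene. Friction and masses are not known exactly. Their poses are not given: they have to be found in the camera images.
- tall_center (a point): Tallest bottle: round body diameter 36, straight to 80 above its foot, then cap diameter 29; 104 high (mm). Loose, amber glass, paper label, black screw cap, under 0.3 kg. Point: its centre, 52 mm above its foot, z up. Stands at first in its puck, foot 24 mm above the table, 8 mm deep in the pocket: lift straight up.
- jar_center (a point): Wide jar, the widest and lowest: round, diameter 47, its cap (upper 20) 48; straight all the way up, 70 high (mm). Loose, amber glass, paper label, black screw cap, under 0.3 kg. Point: its centre, 35 mm above its foot, z up. Stands at first in its puck, foot 24 mm above the table, 8 mm deep in the pocket: lift straight up.
- square_center (a point): Square bottle: body 38 x 38 with flat sides to 62 above its foot, facing along this point's x and y and within 12 degrees of along and across the lane; round cap diameter 29; 86 high (mm). Loose, amber glass, paper label, black screw cap, under 0.3 kg. Point: its centre, 43 mm above its foot, z up. Stands at first in its puck, foot 24 mm above the table, 8 mm deep in the pocket: lift straight up.
- slim_center (a point): Slim bottle, the thinnest: round body diameter 28, straight to 56 above its foot, then cap diameter 23; 74 high (mm). Loose, amber glass, paper label, black screw cap, under 0.3 kg. Point: its centre, 37 mm above its foot, z up. Stands at first in its puck, foot 24 mm above the table, 8 mm deep in the pocket: lift straight up.
- puck_tall: White round puck (diameter 69, height 16 mm) holding the tall bottle at first. Fixed. Origin: centre of its underside, on the belt 16 mm above the table; x axis along the lane. The four pucks touch in one straight row, pitch 70 mm, in any order, between aluminium side rails 89 mm apart outside, lower than the pucks.
- puck_jar: White round puck (diameter 69, height 16 mm) holding the jar bottle at first. Fixed. Origin: centre of its underside, on the belt 16 mm above the table; x axis along the lane. The four pucks touch in one straight row, pitch 70 mm, in any order, between aluminium side rails 89 mm apart outside, lower than the pucks.
- puck_square: White round puck (diameter 69, height 16 mm) holding the square bottle at first. Fixed. Origin: centre of its underside, on the belt 16 mm above the table; x axis along the lane. The four pucks touch in one straight row, pitch 70 mm, in any order, between aluminium side rails 89 mm apart outside, lower than the pucks.
- puck_slim: White round puck (diameter 69, height 16 mm) holding the slim bottle at first. Fixed. Origin: centre of its underside, on the belt 16 mm above the table; x axis along the lane. The four pucks touch in one straight row, pitch 70 mm, in any order, between aluminium side rails 89 mm apart outside, lower than the pucks.
- gate: Stop gate, fixed, closing one end of the lane (either one): grey block between two upright steel plates, two brass fittings on top, 30 mm long, 66 wide, top 69 mm above the table. (The other end has a bare roller with a black side motor.) Origin: its middle, 16 mm above the table, on the lane's centre line. Puck centres lie 52, 122, 192 and 262 mm from it.
- carrier: Reagent carrier, fixed: black strip on an aluminium plate, a row of four open bays with white floors, each 64 x 64 mm inside, 6 mm walls between; bay floors 5 mm, wall tops 20 mm above the table. Origin: middle of the row, on the table; x along the row. Bay centres at x = -105, -35, 35, 105 mm, y = 0. A steel loop handle, 45 mm high, stands at the -x end (x = -168 mm).

How it is judged:
By the outcome, as a careful person would: the job done as asked, in the order asked, and still so for the second after the job is handed in, with the robot touching nothing.
It also fails if it takes over 115 s, if anything falls off the work surface, if the arm or the gripper's body presses on something with over 40 N, if the wrist force passes 120 N, or if a joint passes its speed limit or range.

### The arm

A 6-joint arm with a two-finger parallel gripper is mounted at the origin on the work surface. World frame = base frame: x ahead of the robot, y to its left, z up, the work surface at z = 0. Lengths are in mm, angles in rad, forces in N, time in s.
With the tool pointing down it reaches from about 425 to 1125 mm from the base axis. Payload 14.9 kg.
Tool frame: the origin (TCP) lies at the very end of the fingers, on their centre line; the grasp point (between the pads) lies r.grasp_offset behind it (r.grasp_offset is the distance from the TCP to the grasp point, in mm); z points along the fingers, y is the direction in which the jaws open and shut (so a half turn about z gives the same grasp; the last joint's range is limited). The gripper opens to 91 mm and grips with 3 to 60 N. Pads are 32 mm wide; open, the fingers measure 118 mm over their backs; the gripper's body (76 mm by 178 mm) begins 60 mm behind the grasp point.
Start: joints at [1.316, 0.379, 1.734, -0, 1.028, -0.033], TCP at [153.996, 682.864, 213.932] pointing down, gripper open.
Joint ranges: [-2.77, 2.77], [-0.74, 2.19], [0, 2.66], [-1.06, 4.2], [0.31, 2.87], [-3.08, 3.08]. Speed limits (rad/s): [1.89, 1.89, 2.39, 3.14, 3.14, 3.14].

### API

Orientations are given as [roll, pitch, yaw] about the fixed x, y, z axes, in that order (R = Rz(yaw) Ry(pitch) Rx(roll)).
In Python, from plant import r, claw, readout, vision, close_job gives the robot as it stands. The module is installed in compiled form; this text tells all that it offers. Calls block until the motion is done:
- r.move_pose(position, orientation): joint-space move of the TCP to a pose.
- r.move_l(position, velocity=150, attitude=None): straight line of the TCP; attitude=None keeps the orientation; velocity is the mean speed in mm/s.
- r.set_joints(angles): joint-space move.
- claw.gripper_open() and claw.grab(): open the fingers fully, or close them until they stop; the grip force is fixed at half the most.
- r.wait(seconds).
- r.solve_ik(position, orientation): joint angles nearest the present ones, or None.
- readout.state(): the state.
- vision.camera(name): name is "scene" or "top" or "wrist"; returns a dict with "image" (400x640x3 uint8, red, green, blue), "fov_y" (degrees; the focal length in pixels is half the picture's height over the tangent of half this angle, whatever the lens; pixels are square), "cx", "cy" (the principal point, pixels), "R" (3x3) and "t" (3): a world point X has camera coordinates R X + t; the wrist camera has in their place "T_tool_cam" (4x4, takes a point from camera to tool coordinates, whose origin is the TCP and whose axes are the flange's). Camera axes: x right, y down, z forward; pixel columns grow to the right and rows downward; lengths in mm; the calibration is good to about 2 mm. A picture is of the moment at which its call begins: read the wrist's pose just before it. There is no depth.
A pose or a line that the arm cannot do raises r.Unreachable and nothing moves.
- close_job(): hands the job in, once; it reports no verdict.
Trained networks look in a picture, given as the dict that the camera call returned (one of the last four; its "shot" number tells which), for a name from the list of things; names that differ only in an ending like _2 or _b are one class to them, and where a whole thing is asked for, a point or a joint stands for the part that bears it (a point fixed in the world has none). Each returns a list of dicts, best first, with "p" (0 to 1); they miss things now and then, are a little off and sometimes report something else, mostly with a low value. They report only what shows in the picture. A call takes as long as a camera call.
- vision.trace(picture, query): "region" (400x640 bool, what is visible of it) and "pixel" ([row, column] in pixels, amid what is visible of it).
The state is a dict: "time_s": time; "q": joint angles; "qd": joint speeds; "tau": joint torques, N m; "position": TCP position; "tool_rot": TCP orientation; "wrist_force": force on the tool from outside, world axes, zero at the start; "wrist_torque": the same for the moment, N m; "finger_gap": finger opening in mm.
Only numpy, scipy, OpenCV 4.12 (cv2) and the standard library are available. Lean on these libraries where they do the work, as an engineer would, in place of code of your own. Each camera call takes 0.05 s, during which the arm holds its last target.

## Working session

There is one attempt and no reset: what is moved stays moved. The work goes in short steps, each a Python script; the robot and the scene stay as the last script left them, time stands still between calls to the robot, and variables do not carry over. Pictures are saved under pics/ and viewed, and the job is handed in when it is done.

```bash
mkdir -p pics; ls
python3 - <<'E'
from plant import r, claw, readout, vision
import cv2
s=readout.state(); print(s['time_s'],s['position'],s['tool_rot'],s['finger_gap'],r.grasp_offset)
for n in ['scene','top']:
    c=vision.camera(n); cv2.imwrite(f'pics/{n}0.png',c['image'][:,:,::-1])
    print(n,c['fov_y'],c['cx'],c['cy'],c['R'],c['t'])
    if n=='top':
        for q in ['tall_center','jar_center','square_center','slim_center','gate','carrier','puck_tall']:
            print(q,[(round(d['p'],2),d['pixel'],int(d['region'].sum())) for d in vision.trace(c,q)][:4])
E
```

```text
pics
0.0 [153.89105875 682.46455306 213.30318931] [-3.14050860e+00 -2.46122052e-06  2.91984015e+00] 91.11467489236924 18.8
scene 46.4757988925749 327.19165056081636 198.28295937027903 [[-0.50711454  0.86174822  0.01499486]
 [ 0.71182394  0.42857079 -0.55644744]
 [-0.48594396 -0.27150889 -0.83074749]] [ 282.94553456 -358.51437537 1299.41249488]
top 56.18159895149005 312.99438771440776 197.93712927777534 [[ 0.016138   -0.99978116 -0.01331143]
 [-0.98192848 -0.01333632 -0.18878189]
 [ 0.18856305  0.01611743 -0.98192882]] [-13.46662258 578.54922378 807.89014379]
tall_center [(0.76, [161.1, 241.1], 404), (0.45, [234.1, 257.0], 227)]
jar_center [(0.78, [225.0, 242.5], 469), (0.69, [231.3, 256.3], 224)]
square_center [(0.66, [189.7, 246.8], 365)]
slim_center [(0.7, [256.4, 249.6], 160)]
gate [(0.56, [279.1, 245.1], 413)]
carrier [(0.95, [228.6, 371.4], 5761), (0.44, [221.8, 241.6], 458)]
puck_tall [(0.94, [174.7, 253.0], 365)]
```

View pics/top0.png

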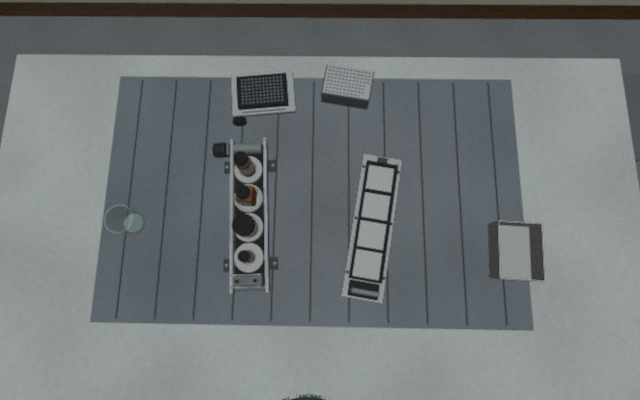

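View pics/scene0.png

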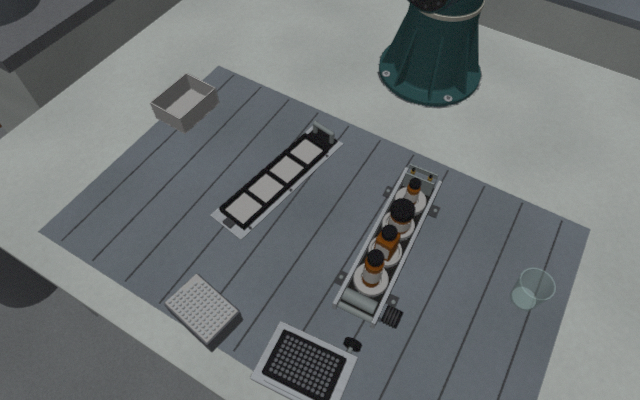

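```bash
cat > h.py <<'E'
import numpy as np, cv2
from scipy.optimize import least_squares
from scipy.spatial.transform import Rotation as Ro
def cam(c,pose=None):
    f=200/np.tan(np.radians(c['fov_y'])/2)
    if 'R' in c: return f,c['cx'],c['cy'],np.array(c['R']),np.array(c['t'])
    T=np.eye(4);T[:3,:3]=Ro.from_euler('xyz',pose[1]).as_matrix();T[:3,3]=pose[0]
    W=np.linalg.inv(T@np.array(c['T_tool_cam'])); return f,c['cx'],c['cy'],W[:3,:3],W[:3,3]
def proj(k,P):
    f,cx,cy,R,t=k; q=np.atleast_2d(P)@R.T+t
    return np.c_[cx+f*q[:,0]/q[:,2],cy+f*q[:,1]/q[:,2]]
def ray(k,u,v,z):
    f,cx,cy,R,t=k; d=R.T@np.array([(u-cx)/f,(v-cy)/f,1]); o=-R.T@t
    return o+d*(z-o[2])/d[2]
def floors(img,poly=None,thr=150):
    pass
E
python3 - <<'E'
from plant import r, claw, readout, vision
from h import *
for n in ['top','scene']:
    c=vision.camera(n);k=cam(c);im=c['image']
    d=vision.trace(c,'carrier')[0]; m=d['region'].astype(np.uint8)
    g=cv2.cvtColor(im,cv2.COLOR_RGB2GRAY)
    m=cv2.morphologyEx(m,cv2.MORPH_CLOSE,np.ones((9,9)))
    w=((g>140)&(m>0)).astype(np.uint8)
    N,l,st,ce=cv2.connectedComponentsWithStats(w)
    for i in range(1,N):
        if st[i,4]>60: print(n,ce[i],st[i,4],ray(k,*ce[i],5).round(1))
    for q in ['gate','puck_tall','puck_jar','puck_square','puck_slim']:
        z=69 if q=='gate' else 32
        for d in vision.trace(c,q)[:4]: print(n,q,round(d['p'],2),d['pixel'],int(d['region'].sum()),ray(k,d['pixel'][1],d['pixel'][0],z).round(0))
    if n=='top': cv2.imwrite('pics/top1.png',cv2.resize(im[120:310,200:420,::-1],None,fx=3.6,fy=3.1,interpolation=cv2.INTER_CUBIC))
    else: cv2.imwrite('pics/scene1.png',cv2.resize(im[110:340,200:460,::-1],None,fx=2.6,fy=2.6,interpolation=cv2.INTER_CUBIC))
E
```

```text
top [368.73134328 158.04477612] 67 [ 691.1 -140.9    5. ]
top [379.49162011 178.18249534] 537 [ 639.9 -166.7    5. ]
top [359.21052632 191.84210526] 114 [ 605.  -116.7    5. ]
top [375.4458042  206.02797203] 572 [ 570.4 -155.7    5. ]
top [352.83870968 232.48387097] 62 [ 505.4 -100.7    5. ]
top [371.20525452 234.68144499] 609 [ 500.8 -144.5    5. ]
top [366.86996904 264.15479876] 646 [ 431.3 -133.4    5. ]
top [345.3372093  285.79069767] 86 [380.8 -82.8   5. ]
top [380.8030303  292.16666667] 66 [ 367.8 -165.     5. ]
top gate 0.58 [280.7, 245.5] 443 [390. 139.  69.]
top puck_tall 0.93 [173.7, 251.7] 308 [640. 144.  32.]
top puck_jar 0.49 [229.7, 259.1] 199 [506. 120.  32.]
top puck_square 0.55 [205.1, 251.8] 206 [564. 140.  32.]
top puck_slim 0.63 [255.8, 253.3] 550 [446. 131.  32.]
scene [306.01955307 150.91899441] 358 [ 428.6 -135.5    5. ]
scene [286.24189526 168.84289277] 401 [ 498.7 -146.4    5. ]
scene [307.12121212 174.        ] 99 [486.2 -96.6   5. ]
scene [265.3830735 187.6481069] 449 [ 568.3 -157.5    5. ]
scene [269.81632653 208.8707483 ] 147 [ 610.5 -116.4    5. ]
scene [243.25443787 207.59171598] 507 [ 638.  -168.6    5. ]
scene [217.85185185 215.45679012] 81 [ 683.1 -203.9    5. ]
scene [238.50806452 231.37096774] 124 [ 692.2 -141.4    5. ]
scene gate 0.63 [179.3, 423.3] 588 [409. 151.  69.]
scene gate 0.31 [192.7, 413.4] 286 [452. 148.  69.]
scene puck_tall 0.68 [286.7, 367.8] 543 [674. 159.  32.]
scene puck_jar 0.54 [234.4, 408.2] 194 [528. 177.  32.]
scene puck_jar 0.28 [198.8, 417.9] 279 [435. 158.  32.]
scene puck_square 0.71 [256.1, 393.3] 204 [589. 172.  32.]
scene puck_slim 0.8 [200.7, 419.6] 233 [438. 163.  32.]
```

View pics/scene1.png

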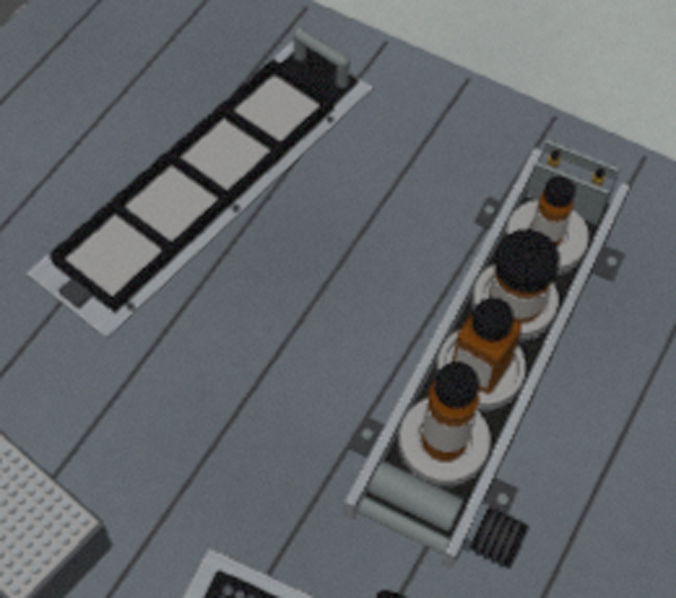

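Run:
```python
from plant import r, claw, readout, vision
from h import *
c=vision.camera('wrist'); T=np.array(c['T_tool_cam']); print(T.round(3),c['fov_y'])
yaw=np.pi
Rt=Ro.from_euler('xyz',[np.pi,0,yaw]).as_matrix()
cz=480
a=Rt@T[:3,2]; o=Rt@T[:3,3]
# look at lane centre at z=50
for yaw in (np.pi,0):
    Rt=Ro.from_euler('xyz',[np.pi,0,yaw]).as_matrix(); a=Rt@T[:3,2]; o=Rt@T[:3,3]
    for z in (300,350):
        L=np.array([550,142,50.]); h=z+o[2]-50; p=L-a*(h/-a[2])-o; p[2]=z
        print(yaw,p,r.solve_ik(list(p),[np.pi,0,yaw]))
print(readout.state()['time_s'])
```

```text
[[   0.      -0.97    -0.242   67.054]
 [   1.       0.       0.       1.038]
 [  -0.      -0.242    0.97  -171.013]
 [   0.       0.       0.       1.   ]] 63.1681140327524
3.141592653589793 [511.82658258 140.85920424 300.        ] [ 0.22465486  0.00847015  2.01263822  0.          1.12048429 -1.34614147]
3.141592653589793 [499.32968442 140.84696458 350.        ] [ 0.23000388 -0.06064871  1.98716442  0.          1.21507694 -1.34079245]
0 [588.17341742 143.14079576 300.        ] [ 2.00223992e-01  1.38849962e-01  1.87224037e+00 -4.44089210e-16
  1.13050232e+00  1.77102032e+00]
0 [600.67031558 143.15303542 350.        ] [ 1.96215719e-01  1.16732930e-01  1.80482920e+00 -4.44089210e-16
  1.22003053e+00  1.76701205e+00]
1.2
```

Run:
```python
from plant import r, claw, readout, vision
from h import *
import pickle
r.move_pose([511.8,140.9,300],[np.pi,0,np.pi])
r.wait(0.2)
s=readout.state(); pose=(s['position'],s['tool_rot'])
c=vision.camera('wrist'); k=cam(c,pose)
pickle.dump((c,pose),open('w1.pkl','wb'))
cv2.imwrite('pics/w1.png',c['image'][:,:,::-1])
z={'tall':128,'jar':94,'square':110,'slim':98}
for q in ['tall_center','jar_center','square_center','slim_center','gate','puck_tall','puck_jar','puck_square','puck_slim']:
    zz=69 if q=='gate' else 32 if 'puck' in q else z[q.split('_')[0]]
    for d in vision.trace(c,q)[:3]: print(q,round(d['p'],2),d['pixel'],int(d['region'].sum()),ray(k,d['pixel'][1],d['pixel'][0],zz).round(0))
print(pose,readout.state()['time_s'])
```

```text
tall_center 0.55 [293.4, 332.6] 618 [644. 154. 128.]
jar_center 0.75 [177.0, 325.5] 1463 [512. 146.  94.]
square_center 0.59 [223.3, 331.2] 1199 [563. 153. 110.]
slim_center 0.94 [122.1, 324.2] 463 [449. 144.  98.]
gate 0.69 [75.3, 320.7] 1682 [396. 140.  69.]
puck_tall 0.71 [251.1, 331.1] 235 [631. 155.  32.]
puck_jar 0.7 [223.4, 330.1] 1188 [589. 153.  32.]
puck_jar 0.69 [156.5, 318.2] 618 [495. 137.  32.]
puck_square 0.67 [203.2, 326.4] 773 [560. 148.  32.]
puck_square 0.34 [107.1, 322.1] 1658 [431. 142.  32.]
puck_slim 0.67 [103.9, 328.3] 1845 [427. 150.  32.]
(array([511.75037256, 141.291247  , 299.92921173]), array([ 3.14156615e+00, -1.11465789e-04, -3.14100820e+00])) 4.2333
```

View pics/w1.png

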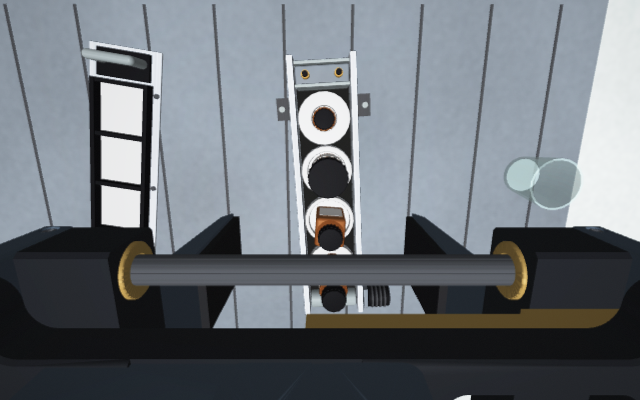

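```bash
cat > ov.py <<'E'
import pickle,sys
from h import *
c,pose=pickle.load(open('w1.pkl','rb')); k=cam(c,pose); im=c['image']
hsv=cv2.cvtColor(im,cv2.COLOR_RGB2HSV)
# slim puck: white blob
w=((hsv[...,1]<40)&(hsv[...,2]>200)).astype(np.uint8); w[:, :297]=0; w[:,352:]=0; w[:88]=0; w[148:]=0
cn=max(cv2.findContours(w,cv2.RETR_EXTERNAL,cv2.CHAIN_APPROX_NONE)[0],key=cv2.contourArea)
e=cv2.fitEllipse(cn); print(e, ray(k,*e[0],32))
# lane rails edges etc: optimise by hand
gx,gy,yaw=map(float,sys.argv[1:4]); sqy=float(sys.argv[4])
u=np.array([np.cos(yaw),np.sin(yaw)]); G=np.array([gx,gy])
S=3; x0,y0=255,45
big=cv2.resize(im[y0:315,x0:400,::-1],None,fx=S,fy=S,interpolation=cv2.INTER_CUBIC)
th=np.linspace(0,2*np.pi,60)
def draw(p,col):
    q=((proj(k,p)-[x0,y0]+.5)*S).astype(np.int32); cv2.polylines(big,[q],True,col,1)
def circ(c2,rad,z,col): draw(np.c_[c2[0]+rad*np.cos(th),c2[1]+rad*np.sin(th),np.full(60,z)],col)
for d,(cap,zt,br,bz) in zip([52,122,192,262],[(11.5,98,14,80),(24,94,24,94),(14.5,110,19,86),(14.5,128,18,104)]):
    p=G+u*d; circ(p,34.5,32,(0,0,255)); circ(p,cap,zt,(0,255,0))
    print(d,p.round(1))
    if d==192:
        a=sqy; R=np.array([[np.cos(a),-np.sin(a)],[np.sin(a),np.cos(a)]])
        for z in (86,34):
            b=(R@(19*np.array([[1,1],[-1,1],[-1,-1],[1,-1]]).T)).T+p; draw(np.c_[b,np.full(4,z)],(255,255,0))
cv2.imwrite('pics/'+sys.argv[5],cv2.resize(big,None,fx=.74,fy=.74,interpolation=cv2.INTER_AREA))
cv2.imwrite('pics/z'+sys.argv[5],cv2.resize(big[3*95:],None,fx=1.15,fy=1.15))
E
python3 ov.py 391 141 0.04 0.04 o1.png
```

```text
((323.7986755371094, 117.44347381591797), (50.35927200317383, 51.901065826416016), 1.2046583890914917) [443.71195126 144.16890641  32.        ]
52 [443.  143.1]
122 [512.9 145.9]
192 [582.8 148.7]
262 [652.8 151.5]
```

View pics/o1.png

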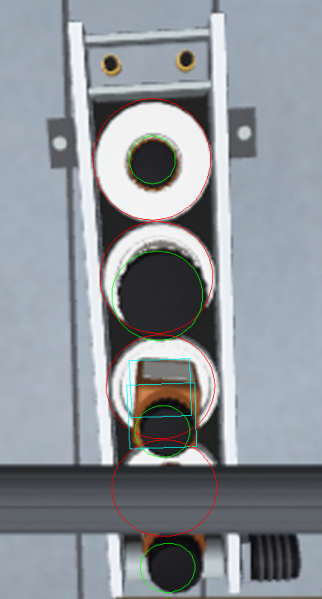

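```bash
python3 ov.py 391 141.2 0.047 0.047 o2.png
```

```text
((323.7986755371094, 117.44347381591797), (50.35927200317383, 51.901065826416016), 1.2046583890914917) [443.71195126 144.16890641  32.        ]
52 [442.9 143.6]
122 [512.9 146.9]
192 [582.8 150.2]
262 [652.7 153.5]
```

View pics/zo2.png

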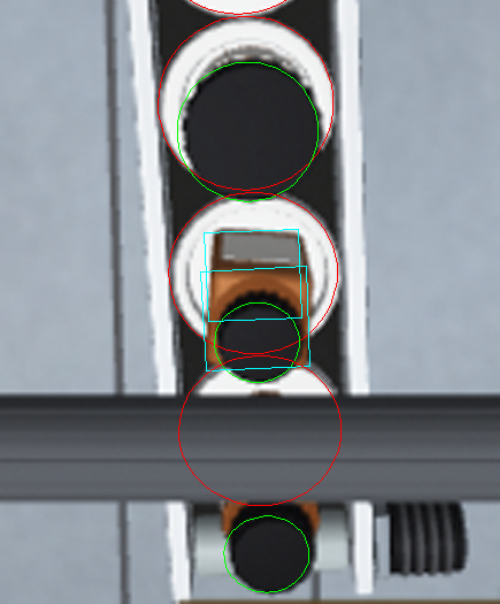

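```bash
python3 ov.py 391.5 141.3 0.047 -0.095 o3.png
python3 - <<'E'
import pickle
from h import *
c,pose=pickle.load(open('w1.pkl','rb')); k=cam(c,pose); im=c['image'][:240,85:165]
g=(im.min(2)>200).astype(np.uint8)
N,l,st,ce=cv2.connectedComponentsWithStats(g)
for i in range(1,N):
    if st[i,4]>300: print(st[i],ray(k,ce[i][0]+85,ce[i][1],5).round(1))
P=np.array([[430,-134.4],[499.7,-145.5],[569.3,-156.6],[639,-167.7]])
d=P[3]-P[0]; print(np.linalg.norm(d)/3,np.arctan2(d[1],d[0]),P.mean(0))
E
```

```text
((323.7986755371094, 117.44347381591797), (50.35927200317383, 51.901065826416016), 1.2046583890914917) [443.71195126 144.16890641  32.        ]
52 [443.4 143.7]
122 [513.4 147. ]
192 [583.3 150.3]
262 [653.2 153.6]
[  5  41  72  54 735] [ 376.1 -109.3    5. ]
[  16   82   42   54 1904] [ 432.  -134.9    5. ]
[ 66  98   9  90 563] [477.1 -94.2   5. ]
[  16  136   40   48 1647] [ 502.4 -146.1    5. ]
[  17  186   38   41 1422] [ 572.2 -157.5    5. ]
70.54540696916025 -0.15800205784497856 [ 534.5  -151.05]
```

View pics/zo3.png

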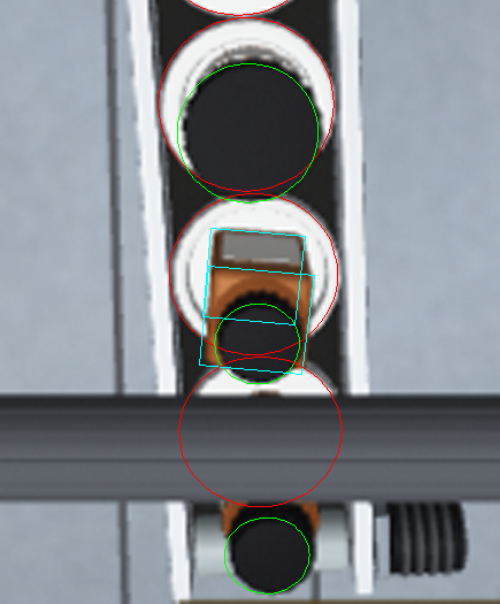

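```bash
cat > pp.py <<'E'
from plant import r, claw, readout, vision
from h import *
LY=0.047; CY=-0.158
G=np.array([391.3,141.25]); C=np.array([535.7,-151.3])
def lane(i): return G+np.array([np.cos(LY),np.sin(LY)])*(52+70*i)
def bay(i): return C+np.array([np.cos(CY),np.sin(CY)])*(-105+70*i)
def pick(i,h,yaw):
    p=lane(i); o=[np.pi,0,np.pi+yaw]; z=24+h
    r.move_pose([*p,max(z+80,150)],o); r.move_l([*p,z],150); claw.grab()
    s=readout.state(); print('grip gap',s['finger_gap'],'F',s['wrist_force'].round(1),s['position'].round(1),'t',s['time_s'])
def carry(i,h):
    p=lane(i); s=readout.state(); a=s['position']
    r.move_l([a[0],a[1],24+h+120],150)
    s=readout.state(); print('lifted gap',s['finger_gap'],'F',s['wrist_force'].round(1),'t',s['time_s'])
    b=bay(i); o=[np.pi,0,np.pi+CY]
    r.move_pose([*b,h+100],o); r.move_l([*b,5+h+8],120); r.wait(.2)
    f0=readout.state()['wrist_force'][2]
    for dz in (3,2,1.5,1,.5,0,-.5,-1,-1.5):
        r.move_l([*b,5+h+dz],20); s=readout.state(); f=s['wrist_force'][2]-f0
        if f>2: break
    print('down dz',dz,'dF',round(f,2),'gap',s['finger_gap'],s['position'].round(2))
def release(i,h):
    claw.gripper_open(); b=bay(i); r.move_l([*b,h+110],200)
    s=readout.state(); print('end',s['finger_gap'],'t',s['time_s'])
def snap(n,cn='wrist'):
    s=readout.state(); c=vision.camera(cn); cv2.imwrite('pics/'+n,c['image'][:,:,::-1]); return cam(c,(s['position'],s['tool_rot'])),c
E
python3 - <<'E'
from pp import *
pick(0,22,LY); carry(0,22); snap('p0.png','scene')
E
```

```text
grip gap 27.39787010351607 F [ 0.1 -0.9 -0.8] [443.2 143.7  46. ] t 6.7667
lifted gap 27.665904196161907 F [-0.  -0.6 -2.2] t 7.7167
down dz -0.5 dF 13.0 gap 27.50585490895172 [ 432.14 -134.84   26.9 ]
```

View pics/p0.png

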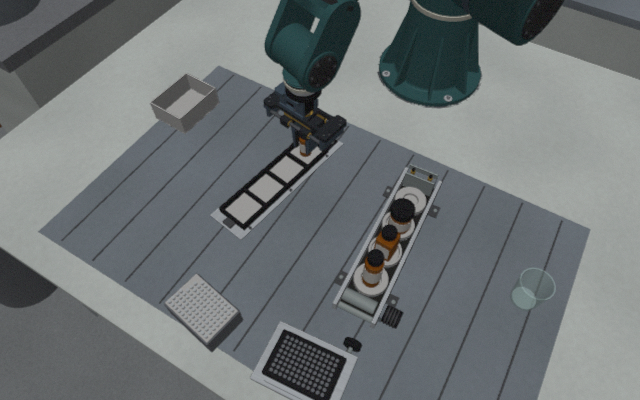

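Slim is held in the handle-end bay at about (305,145), in floor contact; lane puck at (413,200) is empty. Releasing and fetching the jar.

Run:
```python
from pp import *
release(0,22); snap('p1w.png')
pick(1,22,LY); carry(1,22); release(1,22); snap('p2w.png')
```

```text
end 91.25082774256047 t 13.5667
grip gap 47.00876240514435 F [0.  1.  1.1] [513.3 147.1  46. ] t 16.3333
lifted gap 47.15341708252866 F [-0.1  0.6 -2.9] t 17.2833
down dz -0.5 dF 11.83 gap 47.32338475691804 [ 501.41 -145.83   26.95]
end 91.05641301986742 t 22.8833
```

View pics/p2w.png

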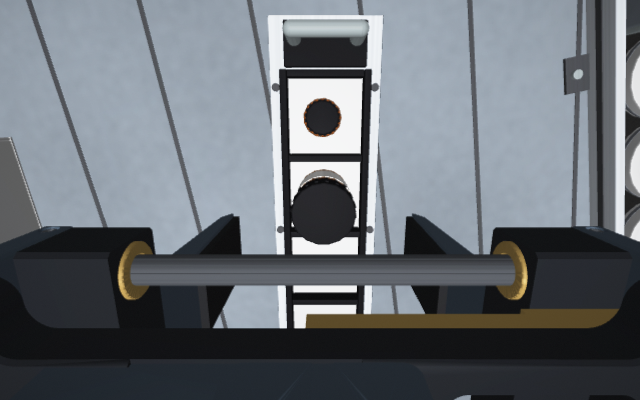

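Slim (322,117) and jar (323,210) stand upright and centred in the first two bays. Now the square bottle, checked before release, then the tall one.

Run:
```python
from pp import *
pick(2,26,-0.065); carry(2,26); snap('p3.png','scene'); release(2,26); snap('p3w.png')
```

```text
grip gap 37.920693841530664 F [-0.6  0.2 -0.3] [583.1 150.3  50. ] t 25.7833
lifted gap 38.055439888516865 F [-0.1  0.1 -2.4] t 26.7333
down dz -0.5 dF 9.4 gap 38.00547992385532 [ 570.33 -156.81   30.97]
end 91.2073396327058 t 32.5417
```

View pics/p3w.png

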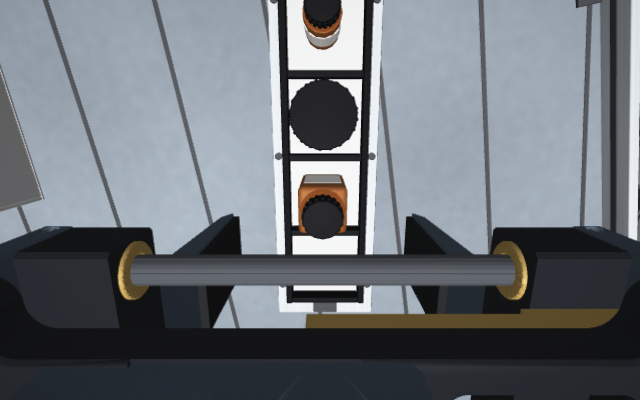

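View pics/p3.png

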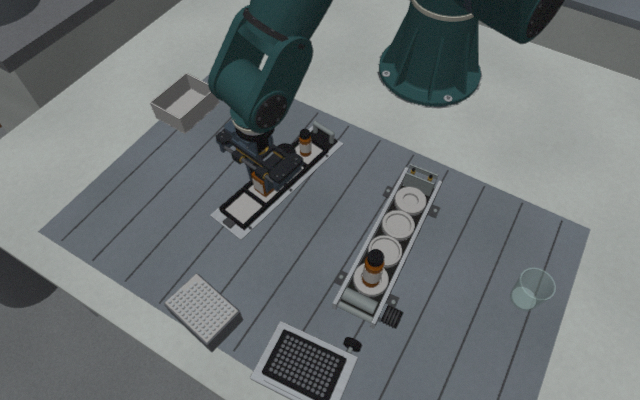

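Three are standing upright: slim (322,20), jar (323,115) and square (322,205). Only the tall bottle is left on the lane, at (375,270).

Run:
```python
from pp import *
pick(3,36,LY); carry(3,36); release(3,36); snap('p4w.png')
r.move_pose([480,100,320],[np.pi,0,np.pi]); r.wait(.5)
for n in ('scene','top'):
    k,c=snap(f'p4{n}.png',n)
    for i,(q,hh) in enumerate(zip(['slim','jar','square','tall'],[74,70,86,104])):
        print(n,q,'bay',bay(i).round(0),[(round(d['p'],2),ray(k,d['pixel'][1],d['pixel'][0],5+hh*.7).round(0)) for d in vision.trace(c,q+'_center')[:2]])
    im=c['image']; a=im[120:270,200:360] if n=='scene' else im[140:310,300:440]
    cv2.imwrite(f'pics/p4{n}z.png',cv2.resize(a[:,:,::-1],None,fx=3.5,fy=3.5,interpolation=cv2.INTER_CUBIC))
s=readout.state(); print(s['time_s'],s['wrist_force'])
```

```text
grip gap 35.65644709913982 F [0.  0.9 1. ] [653.  153.6  60. ] t 35.45
lifted gap 35.78411190252327 F [ 1.4 -0.7 -2.3] t 36.4
down dz -0.5 dF 8.59 gap 35.49653471024284 [ 639.58 -167.85   41.03]
end 91.12990835479172 t 42.2333
scene slim bay [ 432. -135.] [(0.53, array([ 446., -131.,   57.]))]
scene jar bay [ 501. -146.] [(0.79, array([ 512., -148.,   54.])), (0.62, array([526., 154.,  54.]))]
scene square bay [ 570. -157.] [(0.66, array([ 575., -149.,   65.]))]
scene tall bay [ 639. -168.] [(0.73, array([ 650., -156.,   78.]))]
top slim bay [ 432. -135.] [(0.6, array([ 436., -140.,   57.]))]
top jar bay [ 501. -146.] [(0.64, array([ 503., -140.,   54.])), (0.44, array([ 480., -131.,   54.]))]
top square bay [ 570. -157.] [(0.73, array([ 565., -154.,   65.]))]
top tall bay [ 639. -168.] [(0.91, array([ 635., -159.,   78.]))]
44.625 [ 0.27268845  0.9409378  -0.60864261]
```

View pics/p4scenez.png

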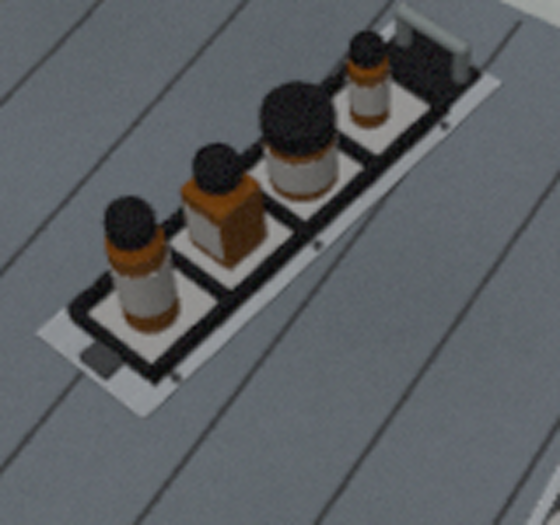

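View pics/p4topz.png

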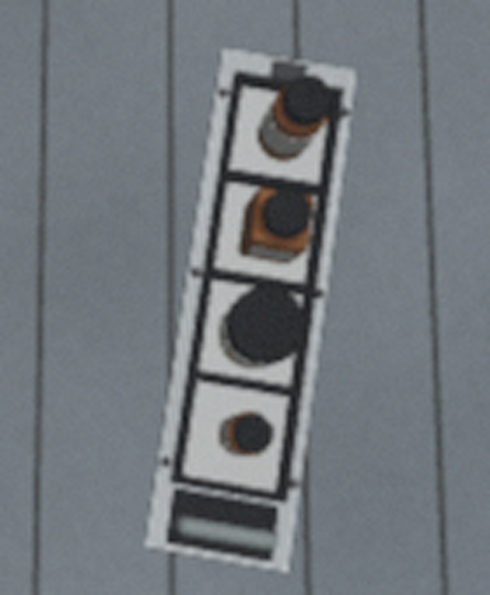

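View pics/p4w.png

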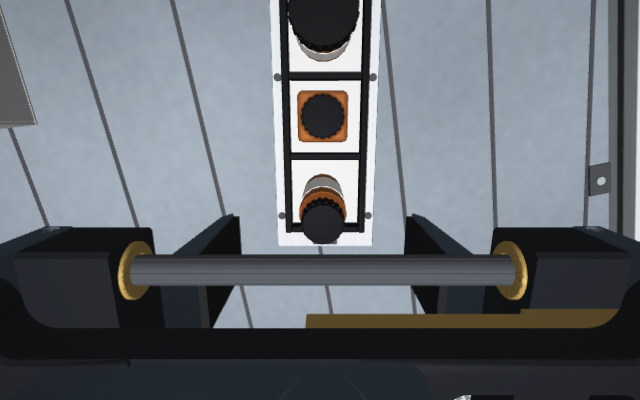

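All four stand upright inside their bays, in the order slim, jar, square, tall from the handle, and the arm is clear. I'm handing in the job.

```bash
python3 -c "
from plant import close_job
print(close_job())"
```

```text
the job is handed in; nothing more can be done
None
```

All four bottles are in the carrier in lane order, and I handed the job in at about 45 s of the 115 s allowed. From the handle outward they are slim, jar, square and tall.

- **Setting down:** I lowered each bottle until it touched its bay floor before opening the gripper. Contact rose 9 to 13 N each time and came about 1 mm from the planned floor height.
- **Final views:** The scene, top and wrist pictures show every bottle upright and inside its own bay, with the arm clear. The finger opening while gripping matched each bottle's diameter to within about 1 mm.
- **Disagreements:** The network's pixel positions in the last check were up to about 16 mm from the bay centres. I put this down to assuming one height for points on tall bottles seen at an angle, since the pictures show them near centre. The network also reported a second jar on the empty lane (p 0.62), which no picture supports. Measurements of the carrier's position along its row differed by about 3 mm between cameras, well inside the bay clearance.

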